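# Run the plug into the reference cell without cross-threading

### The job

Close the reference cell: take the steel plug with the red bar out of its black rest, set it upright in the cell's mouth, and turn it backwards (anticlockwise seen from above) until you feel it drop into the start of the thread. Then run it in clockwise until it is fully home against its stop on the seal, and let go. Do it gently: stop turning as soon as it meets a stop, never force it, and leave the other things on the bench alone.

Things in the scene. Friction and masses are not known exactly. Their poses are not given: they have to be found in the camera images.
- cell: Fixed aluminium reference cell: base plate 100 x 90 x 8 mm, on it a round body 58 mm across with an open mouth (39 mm bore) in its top face, 40 mm above the bench. Origin: centre of the underside, on the mouth's axis; z up. A brass valve stub points along +x. The brass thread ring inside is turned to another angle every time: that angle is not reported and is independent of the cell's yaw.
- mouth (a point): Centre of the mouth, in the plane of the top face, 40 mm above the bench; z up. A black sprung seal ring (49 mm outside, 41 inside) lies on the face round it, 3 mm proud; it pushes back with 3 N when first touched, about 5 N with the plug home.
- land (a point): Centre of the land, a flat ledge 5 mm below the mouth with a 27.6 mm hole. Three equal thread starts, each, going clockwise seen from above: a hard post (16 deg, 2.5 mm above the land, reaching to the thread's bottom), a notch (26 deg), land (78 deg). Pins turned anticlockwise on the land (1.95 rad at most) drop into the notches and then meet a post; turned clockwise they run against a post.
- thread_floor (a point): Point on the axis 20.5 mm below the mouth, well inside the thread. From a notch (9 deg of play) the pins can run only clockwise, under the land, down a helix of 4 mm per rad with 1.5 mm axial play, for 1.5 rad in all, to the next post: the stop, fully home. The seal makes the last third heavier (under 0.12 N m); 0.15 to 0.25 N m is a stop reached. It stays where left.
- plug: Loose steel plug, 250 g (+-15 %), 58 mm tall, upright in its rest at the start. Origin: centre of the foot; z up its axis, x along its bar. Round pilot 25 mm across, foot bevelled to 21.6; flange 50 mm across, 28.6 to 33.6 mm up. Height of the foot below the mouth: 13.5 mm with the pins on the land (11 mm on a post), 23 mm dropped into the thread start, 27.3 mm fully home.
- pins (a point): Point on the plug's axis level with its three radial pins, 11 mm above the foot: pins 5 mm thick, at 30, 150 and 270 deg from the plug's +x, tips 18.5 mm from the axis. The pins are the plug's thread.
- plug_bar (a point): Point on the plug's axis in its red grip bar, 55.6 mm above the foot; axes as the plug's. The bar is 44 mm long (x), 12 mm wide (y), from 33.6 to 58 mm above the foot. With the TCP here the fingertips pass 3 mm above the flange. Fingers opened to 17 mm round the bar still turn it, with 0.2 rad of slack each way, and let the plug sink by its own weight.
- plug_rest: Fixed black plastic ring, 54 mm outside, 29 mm hole, 7.5 mm tall, in which the plug stands at the start. Origin: centre of its underside.
- remote: Loose cream remote control, 127 x 47 x 20 mm, lying on the bench at the left; a bystander. Origin: centre of its underside.
- marker_pen: Loose white and blue marker pen, 133 mm long, lying at the right; a bystander. Origin: centre of its underside.
- loupe: Loose black eye loupe, 34 mm across, 36 mm tall, standing left of the plug's rest; a bystander. Origin: centre of its underside.
Things that resemble listed ones, but are neither listed nor needed, are in the scene too. What is shaped like the plug but purple is not meant.

How it is judged:
By the outcome, as a careful person would: the job done as asked, in the order asked, and still so for the second after the job is handed in, with the robot touching nothing.
It also fails if it takes over 72 s, if anything falls off the work surface, if the arm or the gripper's body presses on something with over 40 N, if the wrist force passes 120 N, or if a joint passes its speed limit or range.

### The arm

A 6-joint arm with a two-finger parallel gripper is mounted at the origin on a cart in front of the work surface, level with it; the furniture and walls round the work are solid. World frame = base frame: x ahead of the robot, y to its left, z up, the work surface at z = 0. Lengths are in mm, angles in degrees, forces in N, time in s.
With the tool pointing down it reaches from about 350 to 850 mm from the base axis. Payload 8.1 kg.
Tool frame: the origin (TCP) lies between the finger pads, 19 mm behind the fingertips; this is the grasp point; z points along the fingers, y is the line along which they close (so a half turn about z gives the same grasp; the last joint's range is limited). The gripper opens to 85 mm and grips with 20 to 120 N. Pads are 22 mm wide; open, the fingers measure 114 mm over their backs; the gripper's body (76 mm by 85 mm) begins 54 mm behind the grasp point. The pads swing forward as they close: fully open they stand 13 mm farther back than shut.
Start: joints at [-81.669, 7.471, 85.268, -0, 87.261, -4.893], TCP at [137.274, -584.09, 249.992] pointing down, gripper open.
Joint ranges: [-169.43, 169.43], [-51.17, 129.36], [1.28, 143.12], [-76.62, 256.62], [0, 156.53], [-152.29, 152.29]. Speed limits (degrees/s): [136.94, 136.94, 159.86, 180, 180, 180].

### API

Orientations are given as [roll, pitch, yaw] about the fixed x, y, z axes, in that order (R = Rz(yaw) Ry(pitch) Rx(roll)).
In Python, from bench import * gives the robot as it stands.
- The arm moves only by the tool play_rows, never from a script. Its argument "increments" is a list of rows, each a list of 3 entries, a list of its own where there are three numbers: the gripper's target within -1 to 1 (fully open at 1, half-way at 0, shut at -1), then the shift along the tool's x, y, z in mm, then the turn about the tool's z in rad. A call has 1 to 12 rows; each row shifts and turns the commanded pose from where the row before left it, along the tool's axes as they then stand; what a row does not reach is not made up. A row lasts 1/12 s, in which the tool goes at most 41.7 mm and 7.16 degrees, less where a joint would pass 70% of its speed; a pose out of reach is approached as far as the arm can. A call is refused whole if a number of a shift passes 41.7 or a number of a turn 0.125, either way. A call with a gripper value outside its range is refused whole. The fingers move at their own pace and stop on an object; "force" is the grip in N (left out, the last holds). Time passes only in rows, so rows that do not move let the fingers close. It gives the time, the measured TCP pose, the force, the opening and the grip force at its end, in the units of the state.
- sense(): the state, without advancing time (a new reading comes with each control period).
- snapshot(name): name is "scene" or "top"; returns a dict with "color" (420x560x3 uint8, red, green, blue), "intrinsics" (3x3 intrinsics, pixels), "world_from_camera" (4x4, takes a point from camera to world coordinates). Camera axes: x right, y down, z forward; pixel columns grow to the right and rows downward; lengths in mm; the calibration is good to about 2 mm. A picture is of the moment at which its call begins. There is no depth.
- hand_in(): hands the job in; it is judged then, once.
Trained networks look in a picture, given as the dict that the camera call returned (one of the last four; its "shot" number tells which), for a name from the list of things; names that differ only in an ending like _2 or _b are one class to them, and where a whole thing is asked for, a point or a joint stands for the part that bears it (a point fixed in the world has none). Each returns a list of dicts, best first, with "p" (0 to 1); they miss things now and then, are a little off and sometimes report something else, mostly with a low value. They report only what shows in the picture. A call takes as long as a camera call. They do not tell look-alikes from the thing itself.
- find_in(query, picture): "xyz" ([x, y, z] in mm, in the coordinates of the camera as it stood for that picture, good to about 4 mm: the middle of the surface that is visible of it).
- regions_of(query, picture): "mask" (420x560 bool, what is visible of it).
- pinpoint(query, picture): "xyz" ([x, y, z] in mm, in the coordinates of the camera as it stood for that picture, good to about 4 mm: a listed point, or the origin of a listed thing).
The state is a dict: "time": time; "joint_pos": joint angles; "qd": joint speeds; "joint_efforts": joint torques, N m; "tool_pos": TCP position; "tcp_rot": TCP orientation; "ft_force": force on the tool from outside, world axes, zero at the start; "wrist_torque": the same for the moment, N m; "finger_gap": finger opening in mm; "grip_force": force on a finger pad.
Only numpy, scipy, OpenCV 4.12 (cv2) and the standard library are available. Lean on these libraries where they do the work, as an engineer would, in place of code of your own. Each camera call takes 0.05 s, during which the arm holds its last target. There are 200 camera calls.

## Working session

There is one attempt and no reset: what is moved stays moved. The work goes in short steps, Python scripts to look and compute and a tool call to move; the robot and the scene stay as the last step left them, time stands still between calls to the robot, and variables do not carry over. Pictures are saved under pics/ and viewed, at most 10 in all, crops included, and the job is handed in when it is done.

Besides the shell and the picture viewer there is one more tool, called after "Emit:" as name([rows], argument=value, ...), one row to a line, values as JSON. play_rows: Moves the arm, as the interface text tells. Its arguments: {"type":"object","properties":{"increments":{"type":"array","items":{"type":"array"}},"force":{"type":"number"}},"required":["increments"]}

```bash
mkdir -p pics; cat > h.py <<'E'
from bench import *
import numpy as np, cv2
def W(s,p):
    M=np.array(s["world_from_camera"]); return (M@np.append(p,1))[:3]
def px(s,p):
    M=np.linalg.inv(np.array(s["world_from_camera"])); c=M@np.append(p,1); u=np.array(s["intrinsics"])@c[:3]; return u[:2]/u[2]
def ray(s,uv,z):
    M=np.array(s["world_from_camera"]); d=M[:3,:3]@np.linalg.inv(np.array(s["intrinsics"]))@np.array([uv[0],uv[1],1.]); o=M[:3,3]
    return o+d*(z-o[2])/d[2]
def save(s,n): cv2.imwrite("pics/"+n,cv2.cvtColor(s["color"],cv2.COLOR_RGB2BGR))
E
python3 - <<'E'
from h import *
print(sense())
for n in("scene","top"):
    s=snapshot(n); save(s,n+"1.png"); print(n,np.array(s["world_from_camera"])[:3,3])
    for q in("plug","plug_bar","mouth","cell","plug_rest","loupe"):
        for d in pinpoint(q,s)[:3]: print(q,round(d["p"],2),W(s,d["xyz"]).round(1),px(s,W(s,d["xyz"])).round())
E
```

```text
{'time': 0.0, 'joint_pos': array([-8.16697297e+01,  7.51593036e+00,  8.53309039e+01, -2.41080830e-03,
        8.72633944e+01, -4.89075601e+00]), 'qd': array([-0.08967048,  0.0031492 ,  0.01410348,  0.0735639 , -0.01277391,
       -0.05730291]), 'joint_efforts': array([-1.79344101e-03, -5.69402182e+01, -5.00554955e+01, -3.93965574e-04,
        1.44792034e-02, -7.51290077e-05]), 'tool_pos': array([ 137.17737821, -583.55344435,  248.92028294]), 'tcp_rot': array([-1.79889967e+02, -6.99860177e-03,  1.32211371e+01]), 'ft_force': array([ 1.40613983,  0.78732186, -0.69414601]), 'wrist_torque': array([ 0.0338532 , -0.02329122, -0.05043044]), 'grip_force': 0.0, 'finger_gap': 85.15334345793343}
scene [131.93391956 905.06959269 995.4727685 ]
plug 0.72 [501.5 274.6  -2.6] [249. 268.]
plug_bar 0.93 [501.3 280.7  57.3] [246. 255.]
plug_bar 0.82 [414.9 199.5  51.5] [295. 241.]
mouth 0.82 [483.2  35.2  38.6] [293. 191.]
cell 0.74 [4.851e+02 3.790e+01 2.000e-01] [292. 202.]
cell 0.55 [481.3  36.9  36.6] [294. 192.]
plug_rest 0.52 [501.4 281.1  -2.2] [248. 270.]
loupe 0.75 [528.8 414.7   2.5] [210. 312.]
top [ 319.17636145  159.60294773 1287.08748378]
plug 0.63 [415.3 199.8  -1.9] [264. 229.]
plug 0.6 [501.9 277.5   4.5] [241. 201.]
plug 0.49 [524.5 420.7   1.2] [197. 193.]
plug_bar 0.61 [415.4 199.4  58.4] [264. 227.]
plug_bar 0.58 [499.1 276.6  58.1] [240. 199.]
mouth 0.71 [477.7  33.6  40.6] [318. 209.]
mouth 0.68 [501.1 280.4   1.5] [240. 201.]
mouth 0.63 [486.4 533.4   1.4] [161. 204.]
cell 0.77 [481.9  37.3   4.1] [316. 209.]
plug_rest 0.6 [502.1 280.9   3.6] [240. 201.]
loupe 0.64 [502.9 278.5  15.7] [240. 200.]
loupe 0.49 [523.2 416.4   3.9] [198. 193.]
```

```bash
python3 - <<'E'
import cv2
a=cv2.imread("pics/scene1.png");b=cv2.imread("pics/top1.png")
ca=cv2.resize(a[150:350,170:370],(600,600),interpolation=cv2.INTER_CUBIC)
cb=cv2.resize(b[140:290,150:350],(800,600),interpolation=cv2.INTER_CUBIC)
cv2.imwrite("pics/ca.png",ca);cv2.imwrite("pics/cb.png",cb)
E
```

```text
(no output)
```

View pics/ca.png

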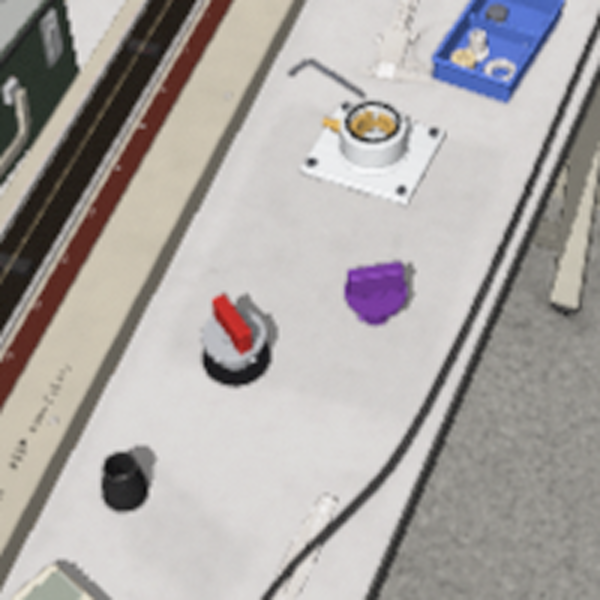

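View pics/cb.png

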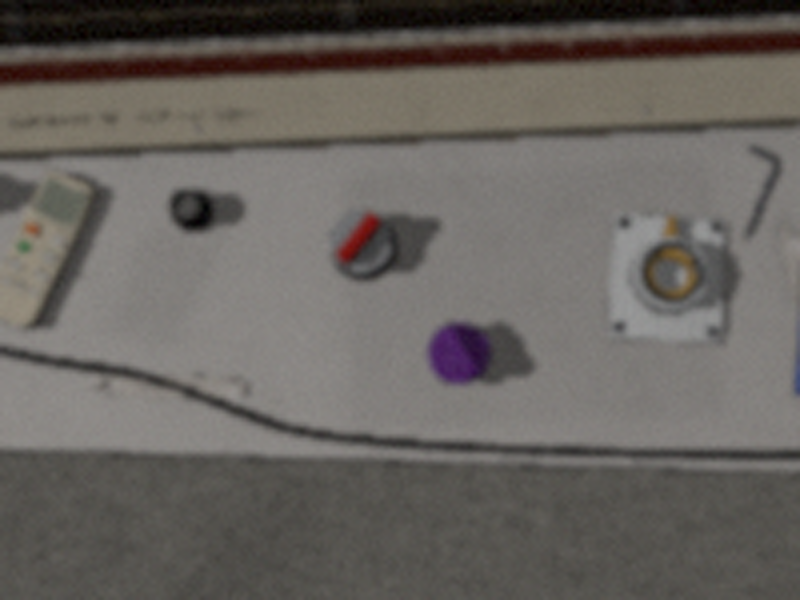

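The red-barred plug is at crop (232,322) in the scene view and (358,243) in the top view. The purple decoy is separate, and the cell sits at the right, clear of both. Next I'll fit the bar pose and the mouth with models.

```bash
cat >> h.py <<'E'
from scipy.optimize import minimize
def redmask(s):
    c=s["color"].astype(float); return cv2.GaussianBlur(((c[...,0]>110)&(c[...,1]<0.55*c[...,0])&(c[...,2]<0.55*c[...,0])).astype(np.float32),(0,0),.6)
def boxmask(s,x,y,zf,yaw,K=8):
    c,n=np.cos(yaw),np.sin(yaw)
    P=[[x+a*22*c-b*6*n,y+a*22*n+b*6*c,zf+z] for a in(-1,1) for b in(-1,1) for z in(33.6,58)]
    h=cv2.convexHull(np.array([px(s,p) for p in P],np.float32))
    m=np.zeros(s["color"].shape[:2],np.uint8); cv2.fillConvexPoly(m,np.round(h*256).astype(np.int32),255,cv2.LINE_AA,8)
    return m/255.
def fitbar(s,x,y,zf,yaw,fz=False):
    r=redmask(s); u,v=px(s,[x,y,zf+50]).astype(int); sl=np.s_[v-22:v+22,u-22:u+22]
    f=lambda p:np.sum((r[sl]-boxmask(s,p[0],p[1],zf+(p[3] if fz else 0),p[2]/30)[sl])**2)
    b=None
    for d in(-.3,0,.3):
        x0=[x,y,(yaw+d)*30]+([0] if fz else [])
        o=minimize(f,x0,method="Nelder-Mead",options=dict(initial_simplex=np.vstack([x0]+[np.array(x0)+6*e for e in np.eye(len(x0))])))
        if b is None or o.fun<b.fun:b=o
    p=b.x.copy(); p[2]=np.degrees(p[2]/30); return p.round(1),round(b.fun,1),round(float(r[sl].sum()),1)
def fitring(s,x,y,zt=43):
    g=cv2.cvtColor(s["color"],cv2.COLOR_RGB2GRAY).astype(np.float32); t=np.linspace(0,2*np.pi,120)
    def ringv(p,R,z):
        q=np.array([px(s,[p[0]+R*np.cos(a),p[1]+R*np.sin(a),z]) for a in t],np.float32)
        return cv2.remap(g,q[:,:1].copy(),q[:,1:].copy(),cv2.INTER_LINEAR).mean()
    f=lambda p:2*ringv(p,22.5,zt)-ringv(p,27,40)-0*ringv(p,17,zt)
    o=minimize(f,[x,y],method="Nelder-Mead",options=dict(initial_simplex=[[x,y],[x+5,y],[x,y+5]])); return o.x.round(1),round(o.fun,1)
E
python3 - <<'E'
from h import *
for n in("scene","top"):
    s=snapshot(n); print(n,s["intrinsics"][0][0],fitbar(s,500,279,0,np.radians(-34)),fitbar(s,500,279,2,np.radians(-34)),fitring(s,482,36))
E
```

```text
scene 519.5444983338572 (array([500.7, 277.8, -43.4]), np.float64(36.2), 129.0) (array([499.9, 278.9, -43.8]), np.float64(36.6), 129.0) (array([481.8,  36.3]), np.float64(8.6))
top 404.0874947789089 (array([504. , 282.6, -42.7]), np.float64(57.7), 25.0) (array([505.2, 281.1, -42.4]), np.float64(58.0), 25.0) (array([483.4,  34.7]), np.float64(49.7))
```

Emit:
play_rows([
  [0,[31.7,-21.1,0],0],
  [0,[31.7,-21.1,0],0],
  [0,[31.7,-21.1,0],0],
  [0,[31.7,-21.1,0],0],
  [0,[31.7,-21.1,0],0],
  [0,[31.7,-21.1,0],0],
  [0,[31.7,-21.1,0],0],
  [0,[31.7,-21.1,0],0],
  [0,[31.7,-21.1,0],0],
  [0,[31.7,-21.1,0],0],
  [0,[31.7,-21.1,0],0],
  [0,[31.7,-21.1,0],0],
])

```text
time: 1.8
tool_pos: [450.7, -249.0, 250.3]
tcp_rot: [180.0, -0.0, 13.2]
ft_force: [0.2, -0.3, -0.7]
finger_gap: 42.8
grip_force: 0.0
```

Emit:
play_rows([
  [0,[12,-36,0],0],
  [0,[12,-36,0],0],
  [0,[12,-36,0],0],
  [0,[12,-36,0],0],
  [0,[12,-36,0],0],
  [0,[12,-36,0],0],
  [0,[12,-36,0],0],
  [0,[12,-36,0],0],
  [0,[12,-36,10],0],
  [0,[12,-36,10],0],
  [0,[12,-36,10],0],
  [0,[12,-36,10],0],
])

```text
time: 2.8
tool_pos: [490.9, 204.9, 209.9]
tcp_rot: [-180.0, -0.1, 13.2]
ft_force: [1.5, 0.6, -0.0]
finger_gap: 42.9
grip_force: 0.0
```

Emit:
play_rows([
  [0,[12,-36,10],-0.125],
  [0,[0,0,10],-0.125],
  [0,[0,0,10],-0.125],
  [0,[0,0,10],-0.125],
  [0,[0,0,0],-0.125],
  [0,[0,0,0],-0.125],
  [0,[0,0,0],-0.125],
  [0,[0,0,0],-0.125],
  [0,[0,0,0],-0.125],
  [0,[0,0,0],-0.125],
  [0,[0,0,0],-0.125],
  [0,[0,0,0],-0.125],
])

```text
time: 3.8
tool_pos: [494.5, 240.7, 170.1]
tcp_rot: [180.0, -0.0, 99.5]
ft_force: [-1.4, -0.4, -0.1]
finger_gap: 42.5
grip_force: 0.0
```

Emit:
play_rows([
  [0,[0,0,0],-0.125],
  [0,[0,0,0],-0.125],
  [0,[0,0,0],-0.125],
  [0,[0,0,0],-0.125],
  [0,[0,0,0],-0.125],
  [0,[0,0,0],-0.035],
  [0,[0,0,0],0],
])

```text
time: 4.38
tool_pos: [494.5, 240.7, 170.1]
tcp_rot: [180.0, 0.0, 137.1]
ft_force: [0.2, 0.6, 0.3]
finger_gap: 42.9
grip_force: 0.0
```

```bash
sed -i 's/>110)/>(110 if s["intrinsics"][0][0]>450 else 60))/' h.py; cat >> h.py <<'E'
def state():
    s=sense(); print(round(s["time"],2),s["tool_pos"].round(1),s["tcp_rot"].round(2),"F",s["ft_force"].round(2),"T",s["wrist_torque"].round(3),"gap",round(s["finger_gap"],1),"grip",round(s["grip_force"],1),"j6",s["joint_pos"][5].round(1)); return s
def go(x,y,z=None):
    s=sense(); p=s["tool_pos"]; a=np.radians(s["tcp_rot"][2]); dx,dy=x-p[0],y-p[1]
    print("tool shift",[round(dx*np.cos(a)+dy*np.sin(a),1),round(dx*np.sin(a)-dy*np.cos(a),1),None if z is None else round(p[2]-z,1)])
E
python3 - <<'E'
from h import *
state(); go(500.5,278.5,55.6)
for n in("scene","top"):
    s=snapshot(n); print(n,fitbar(s,500,279,0,np.radians(-43))); save(s,n+"2.png"); print(px(s,[500,279,55]).astype(int))
E
```

```text
4.38 [494.5 240.7 170.1] [179.99   0.   137.08] F [0.18 0.59 0.29] T [-0.041 -0.02   0.001] gap 42.9 grip 0.0 j6 -26.5
tool shift [np.float64(21.4), np.float64(31.8), np.float64(114.5)]
scene (array([500.8, 277.6, -43.4]), np.float64(36.2), 129.0)
[246 255]
top (array([494.4, 289.9,  35.2]), np.float64(59.5), 16.0)
[239 199]
```

```bash
python3 - <<'E'
from h import *
for n in("scene","top"):
    s=snapshot(n); im=s["color"]
    u,v=px(s,[500,279,55]).astype(int)
    if n=="top": s["color"]=cv2.cvtColor(cv2.imread("pics/top1.png"),cv2.COLOR_BGR2RGB)
    r=redmask(s)>.5; m=np.zeros_like(r); m[v-18:v+18,u-18:u+18]=r[v-18:v+18,u-18:u+18]
    print(n,m.sum(),fitbar(s,500,279,0,np.radians(-40)))
    Y,X=np.nonzero(m); (c,wh,a)=cv2.minAreaRect(np.c_[X,Y].astype(np.float32)); print(c,wh,a)
    b=cv2.boxPoints((c,wh,a)); w=[ray(s,q,58)[:2] for q in b]; e=[w[1]-w[0],w[2]-w[1]]; e=max(e,key=np.linalg.norm); print(np.degrees(np.arctan2(e[1],e[0])),np.linalg.norm(e))
    p,_,_=fitbar(s,500,279,0,np.radians(-40)); h=boxmask(s,p[0],p[1],0,np.radians(p[2]))
    im=s["color"].copy(); k=cv2.findContours((h>.5).astype(np.uint8),0,1)[0]
    big=cv2.resize(im[v-20:v+20,u-20:u+20],(400,400),interpolation=cv2.INTER_NEAREST)
    for q in k: cv2.polylines(big,[((q-[u-20,v-20])*10+5).astype(np.int32)],True,(0,255,0),1)
    cv2.imwrite(f"pics/_{n}.png",big[...,::-1])
cv2.imwrite("pics/ov.png",np.hstack([cv2.imread("pics/_scene.png"),cv2.imread("pics/_top.png")]))
E
```

```text
scene 129 (array([500.7, 277.8, -43.4]), np.float64(36.1), 129.0)
(247.23074340820312, 257.3461608886719) (19.691856384277344, 7.21110200881958) 56.3099365234375
142.2089045248916 53.988601832540866
top 51 (array([502.6, 278. , -42.7]), np.float64(30.7), 51.0)
(239.30490112304688, 199.24392700195312) (3.904344320297241, 12.806248664855957) 38.65980529785156
-36.2087909507664 39.41014286843915
```

View pics/ov.png

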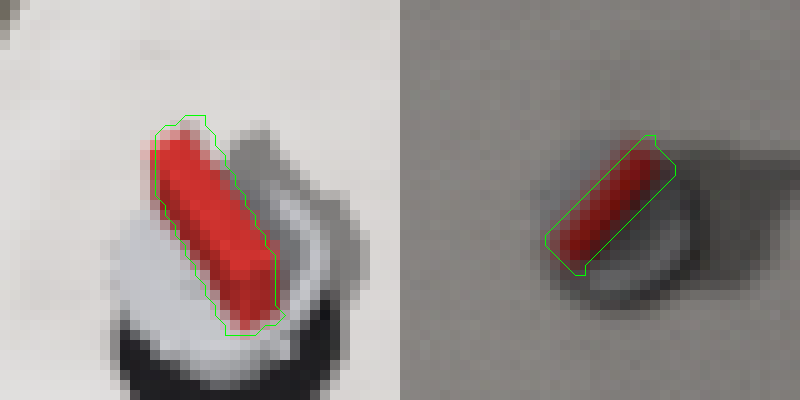

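The outlined model is inflated by about 1 px because of the anti-aliased fill, which biases the yaw. I'll supersample the mask and refit.

```bash
cat >> h.py <<'E'
def boxmask(s,x,y,zf,yaw):
    c,n=np.cos(yaw),np.sin(yaw)
    P=[[x+a*22*c-b*6*n,y+a*22*n+b*6*c,zf+z] for a in(-1,1) for b in(-1,1) for z in(33.6,58)]
    h=cv2.convexHull(np.array([px(s,p) for p in P],np.float32)); o=np.floor(h.mean((0,1)))-25
    m=np.zeros((400,400),np.uint8); cv2.fillConvexPoly(m,np.round((h-o+.5)*8*16-8).astype(np.int32),255,cv2.LINE_8,4)
    r=np.zeros(s["color"].shape[:2]); u,v=o.astype(int); r[v:v+50,u:u+50]=cv2.resize(m,(50,50),interpolation=cv2.INTER_AREA)/255.
    return cv2.GaussianBlur(r,(0,0),.6)
E
python3 - <<'E'
from h import *
for n in("scene","top"):
    s=snapshot(n)
    if n=="top": s["color"]=cv2.cvtColor(cv2.imread("pics/top1.png"),cv2.COLOR_BGR2RGB)
    for y in (-45,-30): print(n,fitbar(s,500,279,0,np.radians(y)))
E
```

```text
scene (array([500.6, 277.9, -39.6]), np.float64(10.4), 129.0)
scene (array([500. , 278.5, -39.9]), np.float64(10.7), 129.0)
top (array([501.3, 278.9, -36. ]), np.float64(8.3), 51.0)
top (array([501.7, 278.5, -35.9]), np.float64(8.4), 51.0)
```

Emit:
play_rows([
  [0,[0,0,0],-0.087],
  [0,[9.1,16.8,0],0],
  [0,[9.2,16.8,0],0],
  [0,[0,0,30],0],
  [0,[0,0,30],0],
  [0,[0,0,25],0],
  [0,[0,0,15],0],
  [0,[0,0,8],0],
  [0,[0,0,5],0],
  [0,[0,0,0],0],
])

```text
time: 5.52
tool_pos: [500.5, 278.3, 56.5]
tcp_rot: [-180.0, -0.0, 141.9]
ft_force: [-0.2, 0.0, 0.6]
finger_gap: 42.6
grip_force: 0.0
```

Emit:
play_rows([
  [-0.5,[0,0,0],0],
  [-0.6,[0,0,0],0],
  [-0.7,[0,0,0],0],
  [-0.8,[0,0,0],0],
  [-1,[0,0,0],0],
  [-1,[0,0,0],0],
  [-1,[0,0,0],0],
], force=30)

```text
time: 6.1
tool_pos: [501.7, 278.9, 58.6]
tcp_rot: [179.9, 0.1, 142.0]
ft_force: [-0.9, -0.7, 6.7]
finger_gap: 11.2
grip_force: 31.7
```

```bash
python3 - <<'E'
from h import *
state()
E
```

```text
6.1 [501.7 278.9  58.6] [1.7988e+02 6.0000e-02 1.4197e+02] F [-0.87 -0.7   6.68] T [-0.169  0.299  0.008] gap 11.2 grip 31.7 j6 -28.0
```

Emit:
play_rows([
  [-1,[0,0,-5],0],
  [-1,[0,0,-15],0],
  [-1,[0,0,-30],0],
  [-1,[0,0,-30],0],
  [-1,[0,0,-15],0],
  [-1,[0,0,0],0],
  [-1,[0,0,0],0],
])

```text
time: 6.68
tool_pos: [501.3, 278.7, 152.7]
tcp_rot: [179.9, 0.1, 142.0]
ft_force: [0.2, -1.5, -2.5]
finger_gap: 11.3
grip_force: 30.5
```

```bash
python3 - <<'E'
from h import *
st=state(); p=st["tool_pos"]
for n in("scene","top"):
    s=snapshot(n); print(n,fitring(s,482.5,36))
    for q in("plug","plug_bar","pins"):
        for d in pinpoint(q,s)[:2]: print(q,round(d["p"],2),W(s,d["xyz"]).round(1))
E
```

```text
6.68 [501.3 278.7 152.7] [1.7990e+02 5.0000e-02 1.4197e+02] F [ 0.19 -1.47 -2.53] T [-0.026 -0.059  0.05 ] gap 11.3 grip 30.5 j6 -28.0
scene (array([481.9,  36.3]), np.float64(11.2))
plug 0.88 [415.3 196.4   0.7]
plug 0.69 [499.6 279.3  91.9]
plug_bar 0.74 [500.  279.8 149. ]
plug_bar 0.58 [412.8 200.1  53.8]
pins 0.67 [501.1 277.1 106. ]
pins 0.61 [415.3 201.8  11. ]
top (array([484. ,  34.7]), np.float64(41.7))
plug 0.58 [414.1 203.9  -0.8]
plug 0.52 [498.  276.9  92.2]
plug_bar 0.53 [495.9 274.6 149.2]
plug_bar 0.51 [414.9 199.5  58.4]
pins 0.62 [414.5 201.4  11.2]
pins 0.43 [498.4 278.8 104.1]
```

Emit:
play_rows([
  [-1,[0,0,0],0.12],
  [-1,[0,0,0],0.12],
  [-1,[0,0,0],0.12],
  [-1,[0,0,0],0.12],
  [-1,[0,0,0],0.12],
  [-1,[0,0,0],0.12],
  [-1,[0,0,0],0.12],
  [-1,[0,0,0],0.12],
  [-1,[0,0,0],0.12],
  [-1,[0,0,0],0.12],
  [-1,[0,0,0],0.12],
  [-1,[0,0,0],0.12],
])

```text
time: 8.08
tool_pos: [500.6, 278.3, 151.6]
tcp_rot: [-180.0, 0.0, 59.1]
ft_force: [-0.1, 0.4, -2.9]
finger_gap: 11.5
grip_force: 30.5
```

Emit:
play_rows([
  [-1,[-13,6.4,0],0],
  [-1,[-27.4,13.4,0],0],
  [-1,[-27.4,13.4,0],0],
  [-1,[-27.4,13.4,0],0],
  [-1,[-27.4,13.4,0],0],
  [-1,[-27.4,13.4,0],0],
  [-1,[-27.4,13.4,0],0],
  [-1,[-27.4,13.4,0],0],
  [-1,[-14.2,6.9,0],0],
  [-1,[0,0,20],0],
  [-1,[0,0,10],0],
  [-1,[0,0,0],0],
])

```text
time: 9.08
tool_pos: [479.3, 35.0, 119.0]
tcp_rot: [-179.7, 0.1, 59.5]
ft_force: [-0.7, 0.1, -3.0]
finger_gap: 11.2
grip_force: 30.4
```

```bash
python3 - <<'E'
from h import *
st=state(); p=st["tool_pos"]; go(482.5,35.8,111)
for n in("scene","top"):
    s=snapshot(n); save(s,n+"3.png"); print(n,fitbar(s,p[0],p[1],p[2]-58.6,np.radians(st["tcp_rot"][2])))
    for q in("plug","pins","mouth","cell"):
        for d in pinpoint(q,s)[:2]: print(q,round(d["p"],2),W(s,d["xyz"]).round(1))
    u,v=px(s,[482,36,70]).astype(int); big=cv2.resize(s["color"][v-25:v+25,u-20:u+20],(400,500),interpolation=cv2.INTER_CUBIC)
    cv2.imwrite(f"pics/_{n}.png",big[...,::-1])
cv2.imwrite("pics/ov3.png",np.hstack([cv2.imread("pics/_scene.png"),cv2.imread("pics/_top.png")]))
E
```

```text
9.08 [479.3  35.  119. ] [-1.7974e+02  1.4000e-01  5.9520e+01] F [-0.73  0.08 -2.99] T [0.035 0.068 0.022] gap 11.2 grip 30.4 j6 28.5
tool shift [np.float64(2.3), np.float64(2.3), np.float64(8.0)]
scene (array([491.2,  34.2, 112.1]), np.float64(34.8), 52.0)
plug 0.79 [479.5  33.2  60.3]
plug 0.76 [415.9 197.7   2.1]
pins 0.79 [479.4  30.7  70.4]
pins 0.68 [415.  199.3  11.4]
mouth 0.92 [479.7  36.5  37.8]
cell 0.96 [484.4  40.5   1.5]
cell 0.31 [490.3 538.3  -0.6]
top (array([378.9,  63.2, 251.6]), np.float64(0.0), 0.0)
plug 0.57 [415.8 201.3  -2.7]
pins 0.76 [416.7 197.8   8.9]
mouth 0.49 [482.   35.4  38.3]
cell 0.73 [483.7  31.7   4.9]
cell 0.67 [ 438.8 -238.9    3.9]
```

View pics/ov3.png

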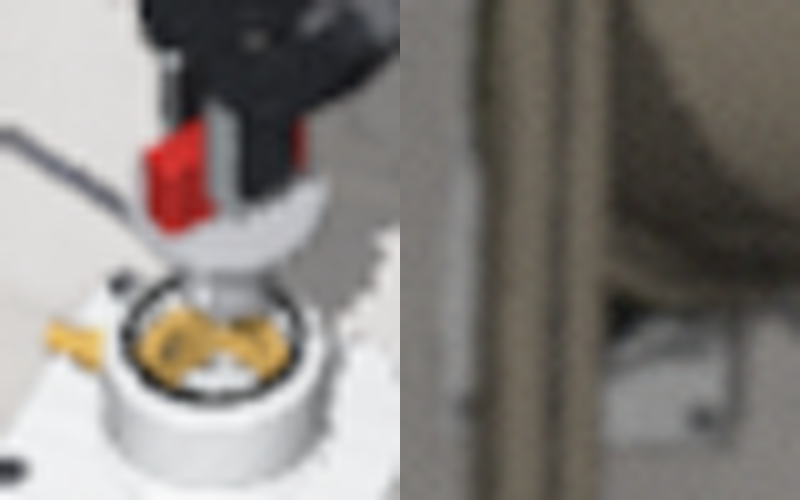

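Emit:
play_rows([
  [-1,[2.3,2.3,0],0],
  [-1,[0,0,8],0],
  [-1,[0,0,6],0],
  [-1,[0,0,3],0],
  [-1,[0,0,0],0],
  [-1,[0,0,0],0],
])

```text
time: 10.08
tool_pos: [484.4, 36.2, 104.3]
tcp_rot: [-179.9, 0.0, 59.5]
ft_force: [0.1, 0.4, -2.5]
finger_gap: 11.1
grip_force: 30.5
```

```bash
python3 - <<'E'
from h import *
st=state(); p=st["tool_pos"]; go(482.3,35.8,92)
s=snapshot("scene")
q=np.array(px(s,[482.3,35.8,43]));o=(q-20).astype(int)
big=cv2.resize(s["color"][o[1]-5:o[1]+35,o[0]:o[0]+40],(600,600),interpolation=cv2.INTER_CUBIC)
def circ(x,y,R,z,c):
    k=np.array([(px(s,[x+R*np.cos(a),y+R*np.sin(a),z])-o+[.5,5.5])*15 for a in np.linspace(0,6.3,60)]).astype(np.int32); cv2.polylines(big,[k],False,c,1)
circ(482.3,35.8,24.5,43,(0,255,0)); circ(482.3,35.8,29,40,(255,0,255)); circ(p[0],p[1],25,p[2]-58.6+33.6,(0,0,255)); circ(p[0],p[1],25,p[2]-58.6+28.6,(0,0,255))
cv2.imwrite("pics/ov4.png",big[...,::-1])
E
```

```text
10.08 [484.4  36.2 104.3] [-1.7993e+02  4.0000e-02  5.9460e+01] F [ 0.14  0.39 -2.51] T [ 0.044 -0.018  0.004] gap 11.1 grip 30.5 j6 28.8
tool shift [np.float64(-1.4), np.float64(-1.6), np.float64(12.3)]
```

View pics/ov4.png

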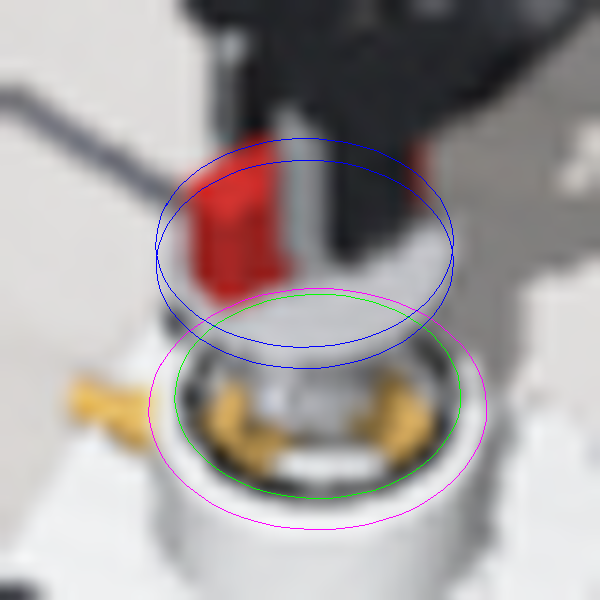

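Emit:
play_rows([
  [-1,[-1.2,-1.4,0],0],
  [-1,[0,0,3],0],
  [-1,[0,0,3],0],
  [-1,[0,0,2],0],
  [-1,[0,0,0],0],
  [-1,[0,0,0],0],
])

```text
time: 10.63
tool_pos: [482.9, 35.9, 96.7]
tcp_rot: [-180.0, 0.0, 59.5]
ft_force: [0.2, -0.7, -1.6]
finger_gap: 11.1
grip_force: 30.5
```

```bash
python3 - <<'E'
from h import *
state(); go(482.3,35.8,87)
E
```

```text
10.63 [482.9  35.9  96.7] [-1.7997e+02  1.0000e-02  5.9460e+01] F [ 0.24 -0.72 -1.56] T [-0.004  0.036 -0.048] gap 11.1 grip 30.5 j6 28.7
tool shift [np.float64(-0.4), np.float64(-0.4), np.float64(9.7)]
```

Emit:
play_rows([
  [-1,[0,0,2],0],
  [-1,[0,0,2],0],
  [-1,[0,0,2],0],
  [-1,[0,0,0],0],
])

```text
time: 10.97
tool_pos: [482.7, 35.9, 90.4]
tcp_rot: [-180.0, 0.0, 59.5]
ft_force: [0.0, -0.4, -2.0]
finger_gap: 11.2
grip_force: 30.5
```

Emit:
play_rows([
  [-1,[0,0,1.5],0],
  [-1,[0,0,1.5],0],
  [-1,[0,0,0],0],
  [-1,[0,0,0],0],
])

```text
time: 11.3
tool_pos: [483.0, 35.9, 87.9]
tcp_rot: [-180.0, 0.0, 59.5]
ft_force: [0.0, -0.7, -1.5]
finger_gap: 11.4
grip_force: 30.5
```

Emit:
play_rows([
  [-1,[0,0,1],0],
  [-1,[0,0,1],0],
  [-1,[0,0,0],0],
  [-1,[0,0,0],0],
])

```text
time: 11.63
tool_pos: [483.0, 35.9, 85.9]
tcp_rot: [-180.0, 0.0, 59.5]
ft_force: [-0.1, 0.5, -1.5]
finger_gap: 11.4
grip_force: 30.5
```

Emit:
play_rows([
  [-1,[0,0,1],0],
  [-1,[0,0,0],0],
  [-1,[0,0,0],0],
])

```text
time: 11.88
tool_pos: [483.1, 35.9, 85.0]
tcp_rot: [180.0, -0.0, 59.5]
ft_force: [0.2, -0.9, -2.0]
finger_gap: 11.2
grip_force: 30.5
```

```bash
python3 - <<'E'
from h import *
state(); go(482.3,35.8,85)
E
```

```text
11.88 [483.1  35.9  85. ] [179.99  -0.    59.46] F [ 0.18 -0.89 -1.95] T [-0.026 -0.037  0.024] gap 11.2 grip 30.5 j6 28.7
tool shift [np.float64(-0.5), np.float64(-0.7), np.float64(0.0)]
```

Emit:
play_rows([
  [-1,[0,0,1],0],
  [-1,[0,0,0],0],
  [-1,[0,0,0],0],
])

```text
time: 12.13
tool_pos: [483.3, 35.9, 84.7]
tcp_rot: [180.0, -0.0, 59.5]
ft_force: [-3.3, 0.1, 4.9]
finger_gap: 11.4
grip_force: 31.5
```

Emit:
play_rows([
  [-1,[0,0,1],0],
  [-1,[0,0,0],0],
  [-1,[0,0,0],0],
])

```text
time: 12.38
tool_pos: [483.6, 35.9, 84.5]
tcp_rot: [180.0, -0.0, 59.5]
ft_force: [-5.5, -0.5, 12.6]
finger_gap: 11.6
grip_force: 32.7
```

Emit:
play_rows([
  [-1,[0,0,-1.5],0],
  [-0.61,[0,0,0],0],
  [-0.61,[0,0,0],0],
  [-0.61,[0,0,0],0],
  [-0.61,[0,0,0],0],
])

```text
time: 12.8
tool_pos: [483.0, 35.8, 84.4]
tcp_rot: [-180.0, 0.0, 59.5]
ft_force: [-0.6, 0.1, 0.3]
finger_gap: 16.8
grip_force: 0.0
```

```bash
cat >> h.py <<'E'
def look(name=None):
    s=snapshot("scene")
    for q in("plug","plug_bar"):
        for d in pinpoint(q,s):
            w=W(s,d["xyz"])
            if abs(w[1]-36)<40: print(q,round(d["p"],2),w.round(1))
    if name:
        u,v=px(s,[482,36,60]).astype(int); save(dict(color=cv2.resize(s["color"][v-20:v+20,u-20:u+20],(600,600),interpolation=cv2.INTER_CUBIC)),name)
E
python3 - <<'E'
from h import *
state(); go(482.3,35.8,85); look()
E
```

```text
12.8 [483.   35.8  84.4] [-180.      0.     59.46] F [-0.62  0.09  0.31] T [-0.061  0.012 -0.02 ] gap 16.8 grip 0.0 j6 28.7
tool shift [np.float64(-0.4), np.float64(-0.6), np.float64(-0.6)]
plug 0.73 [486.1  34.6  24.4]
plug_bar 0.61 [482.2  35.2  20.1]
plug_bar 0.47 [480.7  39.7  83.1]
```

Emit:
play_rows([
  [-0.61,[0,0,0],-0.1],
  [-0.61,[0,0,0],-0.1],
  [-0.61,[0,0,0],0],
  [-0.61,[0,0,0],0],
])

```text
time: 13.28
tool_pos: [483.0, 35.9, 84.4]
tcp_rot: [-180.0, 0.0, 70.8]
ft_force: [0.2, -1.2, 0.1]
finger_gap: 16.7
grip_force: 0.0
```

```bash
cat >> h.py <<'E'
def chk(name=None):
    st=state(); s=snapshot("scene"); r=redmask(s); u,v=px(s,[482,36,70]).astype(int)
    Y,X=np.nonzero(r[v-25:v+25,u-25:u+25]>.5); print("red rows",Y.min()+v-25,Y.max()+v-25,"mean",(Y.mean()+v-25).round(1),(X.mean()+u-25).round(1),len(Y))
    print([(round(d["p"],2),W(s,d["xyz"]).round(0)) for d in pinpoint("plug",s) if abs(W(s,d["xyz"])[1]-36)<40])
    if name: save(dict(color=cv2.resize(s["color"][v-20:v+20,u-20:u+20],(600,600),interpolation=cv2.INTER_CUBIC)),name)
E
python3 -c "
from h import *
chk()"
```

```text
13.28 [483.   35.9  84.4] [-180.      0.     70.75] F [ 0.23 -1.2   0.13] T [-0.025 -0.027 -0.041] gap 16.7 grip 0.0 j6 17.4
red rows 177 189 mean 183.4 289.7 73
[(0.77, array([485.,  35.,  25.]))]
```

Emit:
play_rows([
  [-0.61,[0,0,0],-0.06],
  [-0.61,[0,0,0],-0.06],
  [-0.61,[0,0,0],0],
  [-0.61,[0,0,0],0],
])

```text
time: 13.72
tool_pos: [483.1, 35.9, 84.5]
tcp_rot: [180.0, 0.0, 77.6]
ft_force: [0.0, 1.2, 1.3]
finger_gap: 16.6
grip_force: 0.0
```

```bash
python3 -c "
from h import *
chk()"
```

```text
13.72 [483.1  35.9  84.5] [180.     0.    77.61] F [0.05 1.2  1.34] T [0.014 0.001 0.018] gap 16.6 grip 0.0 j6 10.6
red rows 177 189 mean 183.6 290.2 68
[(0.59, array([484.,  36.,  23.]))]
```

Emit:
play_rows([
  [-0.61,[0,0,0],-0.06],
  [-0.61,[0,0,0],-0.06],
  [-0.61,[0,0,0],0],
  [-0.61,[0,0,0],0],
])

```text
time: 14.15
tool_pos: [483.0, 35.9, 84.5]
tcp_rot: [-180.0, -0.0, 84.5]
ft_force: [0.5, -0.1, -0.1]
finger_gap: 16.6
grip_force: 0.0
```

```bash
python3 -c "
from h import *
chk()"
```

```text
14.15 [483.   35.9  84.5] [-180.    -0.    84.5] F [ 0.47 -0.08 -0.07] T [-0.038  0.007  0.045] gap 16.6 grip 0.0 j6 3.7
red rows 176 190 mean 183.5 290.8 79
[(0.7, array([479.,  36.,  25.]))]
```

Emit:
play_rows([
  [-0.61,[0,0,0],-0.06],
  [-0.61,[0,0,0],-0.06],
  [-0.61,[0,0,0],0],
  [-0.61,[0,0,0],0],
])

```text
time: 14.58
tool_pos: [483.1, 35.9, 84.5]
tcp_rot: [180.0, -0.0, 91.4]
ft_force: [-0.4, 0.7, -0.4]
finger_gap: 16.6
grip_force: 0.1
```

```bash
python3 -c "
from h import *
chk('t1.png')"
```

```text
14.58 [483.1  35.9  84.5] [180.    -0.    91.38] F [-0.35  0.73 -0.4 ] T [ 0.091 -0.078  0.014] gap 16.6 grip 0.1 j6 -3.2
red rows 175 190 mean 183.0 291.6 79
[(0.66, array([482.,  37.,  24.]))]
```

View pics/t1.png

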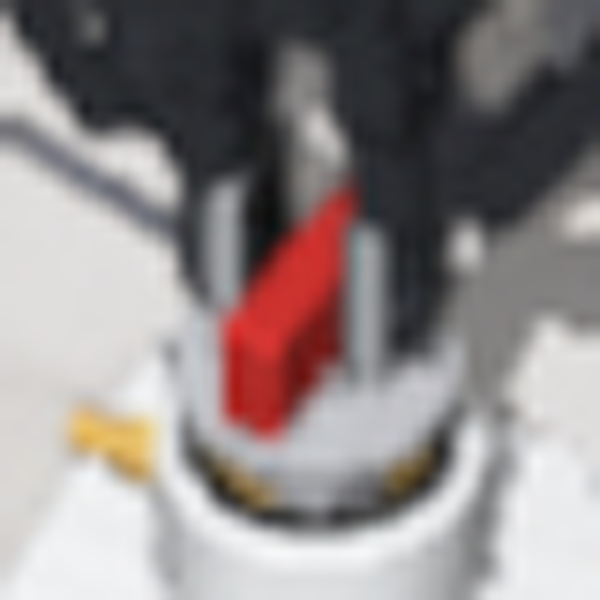

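The plug is upright on the land with its bar between the fingers, the flange at about row 460 and still above the face. I'll keep turning.

Emit:
play_rows([
  [-0.61,[0,0,0],-0.06],
  [-0.61,[0,0,0],-0.06],
  [-0.61,[0,0,0],0],
  [-0.61,[0,0,0],0],
])

```text
time: 15.02
tool_pos: [483.0, 35.9, 84.5]
tcp_rot: [-180.0, -0.0, 98.3]
ft_force: [-0.0, -0.9, -0.8]
finger_gap: 16.7
grip_force: 0.0
```

```bash
python3 -c "
from h import *
chk()"
```

```text
15.02 [483.   35.9  84.5] [-179.99   -0.     98.25] F [-0.03 -0.86 -0.83] T [ 0.012 -0.038  0.023] gap 16.7 grip 0.0 j6 -10.1
red rows 174 190 mean 182.3 292.1 70
[(0.74, array([485.,  36.,  -0.]))]
```

Emit:
play_rows([
  [-0.61,[0,0,0],-0.06],
  [-0.61,[0,0,0],-0.06],
  [-0.61,[0,0,0],0],
  [-0.61,[0,0,0],0],
])

```text
time: 15.45
tool_pos: [483.0, 35.9, 84.5]
tcp_rot: [-180.0, 0.0, 105.1]
ft_force: [-0.1, 0.3, 0.1]
finger_gap: 17.1
grip_force: 0.0
```

```bash
python3 -c "
from h import *
chk()"
```

```text
15.45 [483.   35.9  84.5] [-180.      0.    105.13] F [-0.06  0.25  0.07] T [ 0.006  0.003 -0.007] gap 17.1 grip 0.0 j6 -16.9
red rows 174 190 mean 181.9 292.8 76
[]
```

Emit:
play_rows([
  [-0.61,[0,0,0],-0.06],
  [-0.61,[0,0,0],-0.06],
  [-0.61,[0,0,0],0],
  [-0.61,[0,0,0],0],
])

```text
time: 15.88
tool_pos: [483.0, 35.9, 84.5]
tcp_rot: [-180.0, -0.0, 112.0]
ft_force: [0.1, 1.2, -0.6]
finger_gap: 17.1
grip_force: 0.0
```

```bash
python3 -c "
from h import *
chk()"
```

```text
15.88 [483.   35.9  84.5] [-180.   -0.  112.] F [ 0.12  1.18 -0.58] T [-0.016  0.013 -0.003] gap 17.1 grip 0.0 j6 -23.8
red rows 174 190 mean 181.8 293.3 78
[(0.54, array([481.,  35.,  24.]))]
```

Emit:
play_rows([
  [-0.61,[0,0,0],-0.06],
  [-0.61,[0,0,0],-0.06],
  [-0.61,[0,0,0],0],
  [-0.61,[0,0,0],0],
])

```text
time: 16.32
tool_pos: [483.1, 35.9, 84.5]
tcp_rot: [-180.0, -0.0, 118.9]
ft_force: [0.4, 0.3, 0.0]
finger_gap: 16.6
grip_force: 0.0
```

```bash
python3 -c "
from h import *
chk()"
```

```text
16.32 [483.1  35.9  84.5] [-180.     -0.    118.88] F [0.41 0.28 0.02] T [ 0.043 -0.026 -0.01 ] gap 16.6 grip 0.0 j6 -30.7
red rows 173 190 mean 181.8 293.5 82
[(0.76, array([483.,  39.,  27.]))]
```

Emit:
play_rows([
  [-0.61,[0,0,0],-0.06],
  [-0.61,[0,0,0],-0.06],
  [-0.61,[0,0,0],0],
  [-0.61,[0,0,0],0],
])

```text
time: 16.75
tool_pos: [483.1, 35.9, 84.5]
tcp_rot: [180.0, 0.0, 125.8]
ft_force: [-0.2, 1.0, -0.3]
finger_gap: 16.6
grip_force: 0.0
```

```bash
python3 -c "
from h import *
chk()"
```

```text
16.75 [483.1  35.9  84.5] [180.     0.   125.76] F [-0.24  1.02 -0.27] T [-0.012  0.019 -0.028] gap 16.6 grip 0.0 j6 -37.6
red rows 173 190 mean 182.3 294.0 76
[(0.62, array([484.,  40.,  24.]))]
```

Emit:
play_rows([
  [-0.61,[0,0,0],-0.06],
  [-0.61,[0,0,0],-0.06],
  [-0.61,[0,0,0],0],
  [-0.61,[0,0,0],0],
])

```text
time: 17.18
tool_pos: [483.1, 35.9, 84.5]
tcp_rot: [180.0, 0.0, 132.6]
ft_force: [-0.3, 0.1, -1.0]
finger_gap: 17.0
grip_force: 0.1
```

```bash
python3 -c "
from h import *
chk()"
```

```text
17.18 [483.1  35.9  84.5] [180.     0.   132.63] F [-0.28  0.1  -0.98] T [-0.03  -0.061  0.016] gap 17.0 grip 0.1 j6 -44.5
red rows 174 190 mean 182.9 294.5 75
[(0.57, array([482.,  37.,  23.]))]
```

Emit:
play_rows([
  [-0.61,[0,0,0],-0.06],
  [-0.61,[0,0,0],-0.06],
  [-0.61,[0,0,0],0],
  [-0.61,[0,0,0],0],
])

```text
time: 17.62
tool_pos: [483.1, 35.9, 84.5]
tcp_rot: [-180.0, -0.0, 139.5]
ft_force: [-0.6, 0.7, -0.2]
finger_gap: 16.7
grip_force: 0.0
```

```bash
python3 -c "
from h import *
chk()"
```

```text
17.62 [483.1  35.9  84.5] [-180.     -0.    139.51] F [-0.61  0.67 -0.23] T [-0.028 -0.021 -0.026] gap 16.7 grip 0.0 j6 -51.3
red rows 179 193 mean 186.5 295.6 66
[(0.6, array([483.,  35.,  14.]))]
```

Emit:
play_rows([
  [-0.61,[0,0,3],0],
  [-0.61,[0,0,3],0],
  [-0.61,[0,0,3],0],
  [-0.61,[0,0,0],0],
  [-0.61,[0,0,0],0.1],
  [-0.61,[0,0,0],0.1],
  [-0.61,[0,0,0],0.1],
  [-0.61,[0,0,0],0.06],
  [-0.61,[0,0,0],0.06],
  [-0.61,[0,0,0],0.06],
  [-0.61,[0,0,0],0],
  [-0.61,[0,0,0],0],
])

```text
time: 18.72
tool_pos: [483.0, 35.9, 75.4]
tcp_rot: [-180.0, -0.0, 112.3]
ft_force: [-0.1, -0.2, 0.3]
finger_gap: 16.3
grip_force: 0.0
```

```bash
python3 -c "
from h import *
chk('t2.png')"
```

```text
18.72 [483.   35.9  75.4] [-1.7999e+02 -1.0000e-02  1.1227e+02] F [-0.15 -0.21  0.29] T [-0.008 -0.029 -0.031] gap 16.3 grip 0.0 j6 -24.1
red rows 176 193 mean 185.2 294.2 85
[(0.45, array([481.,  37.,  15.]))]
```

View pics/t2.png

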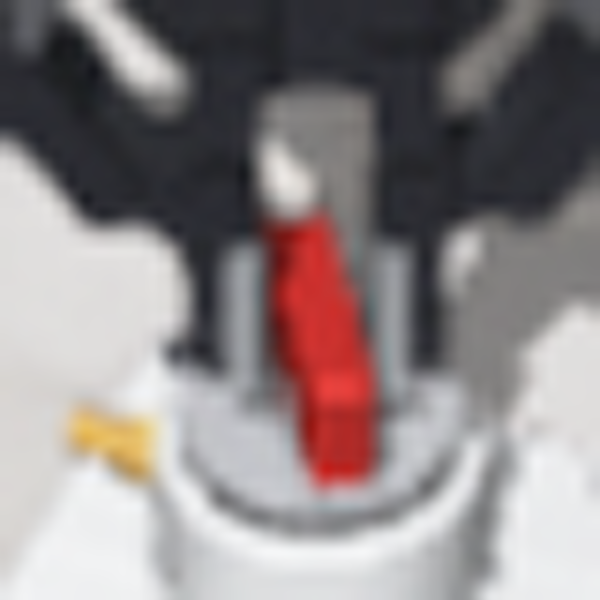

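The plug has dropped into the thread start: the flange now sits just over the face at about (310,510), and the bar is between the fingers. Now clockwise.

Emit:
play_rows([
  [-0.61,[0,0,0],0.06],
  [-0.61,[0,0,0],0.06],
  [-0.61,[0,0,0],0.06],
  [-0.61,[0,0,0],0.06],
  [-0.61,[0,0,0],0.06],
  [-0.61,[0,0,0],0],
  [-0.61,[0,0,0],0],
])

```text
time: 19.4
tool_pos: [483.1, 35.9, 75.5]
tcp_rot: [-180.0, 0.0, 95.1]
ft_force: [-0.2, -0.0, -0.4]
finger_gap: 16.5
grip_force: 0.0
```

```bash
python3 -c "
from h import *
chk()"
```

```text
19.4 [483.1  35.9  75.5] [-180.      0.     95.14] F [-0.23 -0.02 -0.45] T [ 0.02  -0.051 -0.017] gap 16.5 grip 0.0 j6 -7.0
red rows 176 194 mean 185.1 293.2 82
[(0.5, array([482.,  33.,  14.]))]
```

Emit:
play_rows([
  [-0.61,[0,0,0],0.06],
  [-0.61,[0,0,0],0.06],
  [-0.61,[0,0,0],0.06],
  [-0.61,[0,0,0],0.06],
  [-0.61,[0,0,0],0.06],
  [-0.61,[0,0,0],0],
  [-0.61,[0,0,0],0],
])

```text
time: 20.08
tool_pos: [483.1, 35.9, 75.5]
tcp_rot: [180.0, 0.0, 78.0]
ft_force: [0.6, 0.8, 0.2]
finger_gap: 16.5
grip_force: 0.0
```

```bash
python3 -c "
from h import *
chk()"
```

```text
20.08 [483.1  35.9  75.5] [180.     0.    77.97] F [0.62 0.78 0.17] T [0.001 0.015 0.035] gap 16.5 grip 0.0 j6 10.2
red rows 178 193 mean 187.2 291.3 56
[(0.55, array([483.,  35.,  13.]))]
```

Emit:
play_rows([
  [-0.61,[0,0,0],0.05],
  [-0.61,[0,0,0],0.05],
  [-0.61,[0,0,0],0.05],
  [-0.61,[0,0,0],0.05],
  [-0.61,[0,0,0],0],
  [-0.61,[0,0,0],0],
])

```text
time: 20.68
tool_pos: [483.0, 35.9, 75.4]
tcp_rot: [-180.0, 0.0, 66.5]
ft_force: [0.5, -0.1, -0.2]
finger_gap: 17.0
grip_force: 0.3
```

```bash
python3 -c "
from h import *
chk()"
```

```text
20.68 [483.   35.9  75.4] [-179.99    0.     66.49] F [ 0.53 -0.09 -0.16] T [0.001 0.071 0.031] gap 17.0 grip 0.3 j6 21.7
red rows 182 193 mean 187.9 290.3 52
[(0.67, array([487.,  37.,  25.])), (0.64, array([482.,  35.,  12.])), (0.44, array([484.,  36.,  21.]))]
```

Emit:
play_rows([
  [-0.61,[0,0,0],0.05],
  [-0.61,[0,0,0],0.05],
  [-0.61,[0,0,0],0.05],
  [-0.61,[0,0,0],0],
  [-0.61,[0,0,0],0],
])

```text
time: 21.2
tool_pos: [482.9, 35.9, 75.3]
tcp_rot: [-180.0, 0.0, 57.9]
ft_force: [-0.9, 0.4, 0.3]
finger_gap: 16.6
grip_force: 0.6
```

```bash
python3 -c "
from h import *
chk()"
```

```text
21.2 [482.9  35.9  75.3] [-1.7998e+02  1.0000e-02  5.7890e+01] F [-0.87  0.39  0.33] T [0.006 0.081 0.004] gap 16.6 grip 0.6 j6 30.3
red rows 182 193 mean 187.9 289.6 53
[(0.7, array([483.,  37.,  12.]))]
```

Emit:
play_rows([
  [-0.61,[0,0,0],0.05],
  [-0.61,[0,0,0],0.05],
  [-0.61,[0,0,0],0],
  [-0.61,[0,0,0],0],
])

```text
time: 21.63
tool_pos: [483.0, 35.9, 75.4]
tcp_rot: [-180.0, 0.0, 52.2]
ft_force: [-0.1, -0.6, -1.3]
finger_gap: 16.5
grip_force: 1.0
```

```bash
python3 -c "
from h import *
chk()"
```

```text
21.63 [483.   35.9  75.4] [-179.99    0.     52.16] F [-0.1  -0.6  -1.34] T [-0.007  0.14   0.056] gap 16.5 grip 1.0 j6 36.0
red rows 182 193 mean 187.7 289.3 49
[(0.51, array([484.,  36.,  11.])), (0.42, array([483.,  35.,  23.]))]
```

Emit:
play_rows([
  [-0.61,[0,0,0],0.04],
  [-0.61,[0,0,0],0.04],
  [-0.61,[0,0,0],0],
  [-0.61,[0,0,0],0],
])

```text
time: 22.07
tool_pos: [482.9, 35.9, 75.4]
tcp_rot: [-180.0, 0.0, 47.6]
ft_force: [-0.5, -1.6, -2.8]
finger_gap: 16.4
grip_force: 1.9
```

```bash
python3 -c "
from h import *
chk()"
```

```text
22.07 [482.9  35.9  75.4] [-1.7999e+02  1.0000e-02  4.7550e+01] F [-0.49 -1.64 -2.81] T [-0.076 -0.001  0.068] gap 16.4 grip 1.9 j6 40.6
red rows 182 192 mean 187.4 289.0 48
[(0.55, array([484.,  32.,   8.]))]
```

Emit:
play_rows([
  [-0.61,[0,0,1],0.04],
  [-0.61,[0,0,0],0.03],
  [-0.61,[0,0,0],0],
  [-0.61,[0,0,0],0],
])

```text
time: 22.5
tool_pos: [483.4, 35.9, 74.9]
tcp_rot: [180.0, -0.0, 43.5]
ft_force: [-0.2, 0.1, 1.3]
finger_gap: 16.7
grip_force: 1.5
```

```bash
python3 -c "
from h import *
chk()"
```

```text
22.5 [483.4  35.9  74.9] [ 1.7997e+02 -3.0000e-02  4.3520e+01] F [-0.2   0.12  1.26] T [ 0.004  0.081 -0.017] gap 16.7 grip 1.5 j6 44.7
red rows 183 192 mean 187.7 288.3 42
[(0.65, array([482.,  34.,   9.]))]
```

Emit:
play_rows([
  [-0.61,[0,0,0],0.03],
  [-0.61,[0,0,0],0.03],
  [-0.61,[0,0,0],0],
  [-0.61,[0,0,0],0],
])

```text
time: 22.93
tool_pos: [483.2, 35.9, 74.7]
tcp_rot: [180.0, -0.0, 40.1]
ft_force: [-1.1, 0.4, 2.1]
finger_gap: 16.8
grip_force: 4.7
```

```bash
python3 -c "
from h import *
chk()"
```

```text
22.93 [483.2  35.9  74.7] [ 1.7999e+02 -1.0000e-02  4.0080e+01] F [-1.11  0.44  2.11] T [-0.025  0.193  0.109] gap 16.8 grip 4.7 j6 48.1
red rows 183 192 mean 187.6 288.3 43
[(0.59, array([482.,  36.,  11.]))]
```

Emit:
play_rows([
  [-0.61,[0,0,0],0.02],
  [-0.61,[0,0,0],0],
  [-0.61,[0,0,0],0],
])

```text
time: 23.28
tool_pos: [483.2, 35.8, 74.7]
tcp_rot: [180.0, -0.0, 38.8]
ft_force: [-1.7, -0.8, 3.4]
finger_gap: 16.5
grip_force: 7.4
```

```bash
python3 -c "
from h import *
chk()"
```

```text
23.28 [483.2  35.8  74.7] [ 1.7998e+02 -2.0000e-02  3.8840e+01] F [-1.7  -0.76  3.39] T [-0.036  0.143  0.231] gap 16.5 grip 7.4 j6 49.3
red rows 183 192 mean 187.5 288.8 45
[(0.58, array([484.,  33.,  12.])), (0.34, array([482.,  34.,  38.]))]
```

Emit:
play_rows([
  [-0.61,[0,0,0],-0.06],
  [-0.61,[0,0,0],-0.06],
  [-0.3,[0,0,0],0],
  [0,[0,0,0],0],
  [0,[0,0,0],0],
  [0,[0,0,0],0],
  [0,[0,0,-8],0],
  [0,[0,0,-25],0],
  [0,[0,0,-40],0],
  [0,[0,0,-40],0],
  [0,[0,0,-30],0],
])

```text
time: 24.3
tool_pos: [483.6, 35.9, 221.5]
tcp_rot: [179.9, -0.1, 45.7]
ft_force: [1.3, -0.0, 0.4]
finger_gap: 42.9
grip_force: 0.0
```

Emit:
play_rows([
  [0,[-30,0,0],0],
  [0,[-40,0,0],0],
  [0,[-40,0,0],0],
  [0,[-40,0,0],0],
  [0,[-30,0,0],0],
  [0,[0,0,0],0],
])

```text
time: 24.8
tool_pos: [354.7, -95.9, 218.1]
tcp_rot: [179.9, 0.1, 45.5]
ft_force: [-0.0, 0.7, 0.1]
finger_gap: 42.7
grip_force: 0.0
```

```bash
python3 - <<'E'
from h import *
chk('t3.png')
for n in("scene","top"):
    s=snapshot(n)
    print(n,[fitbar(s,482.5,35.8,z,np.radians(51)) for z in (12.7,17,21)])
E
```

```text
24.8 [354.7 -95.9 218.1] [1.7992e+02 9.0000e-02 4.5470e+01] F [-0.03  0.66  0.08] T [-0.007 -0.009  0.003] gap 42.7 grip 0.0 j6 21.5
red rows 179 192 mean 185.5 293.5 135
[(0.64, array([481.,  34.,  10.]))]
scene [(array([482.5,  35.5,  57.5]), np.float64(14.7), 135.0), (array([481. ,  39.5,  58.6]), np.float64(15.8), 135.0), (array([479.9,  43.4,  60.2]), np.float64(16.8), 135.0)]
top [(array([483.3,  34.9,  54.5]), np.float64(6.7), 56.0), (array([482.9,  35.5,  58.5]), np.float64(7.0), 56.0), (array([482.1,  35.2,  54.3]), np.float64(7.3), 56.0)]
```

View pics/t3.png

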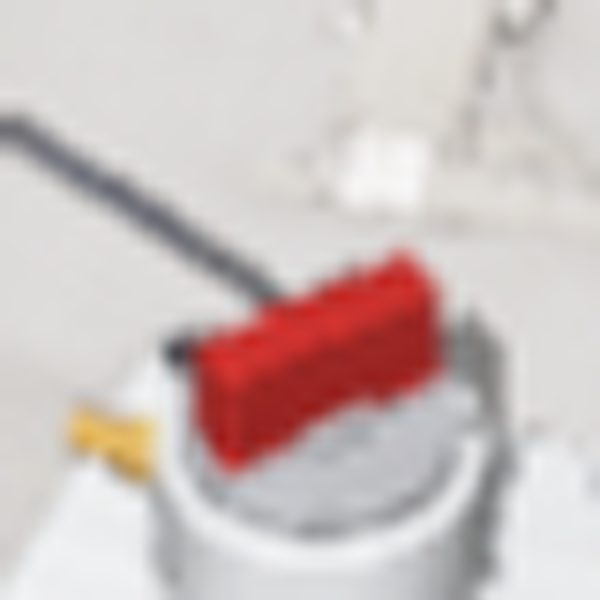

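The model fit agrees best with the home height: foot at 12.7 mm, centred on the mouth. The bar yaw of about 56° leaves a few degrees of doubt about full home, though. I'll re-engage with less slack and confirm the stop gently.

Emit:
play_rows([
  [0,[30,0,0],0],
  [0,[40,0,0],0],
  [0,[40,0,0],0],
  [0,[40,0,0],0],
  [0,[30,0,0],0],
  [0,[0,0,30],-0.083],
  [0,[0,0,30],-0.083],
  [0,[0,0,30],0],
  [0,[0,0,20],0],
  [0,[0,0,0],0],
  [0,[0,0,0],0],
])

```text
time: 25.92
tool_pos: [482.2, 37.1, 106.4]
tcp_rot: [-179.8, 0.1, 55.3]
ft_force: [0.3, -0.3, 0.6]
finger_gap: 42.8
grip_force: 0.0
```

```bash
python3 - <<'E'
from h import *
state(); go(482.7,35.7,71)
E
```

```text
25.92 [482.2  37.1 106.4] [-1.7982e+02  1.1000e-01  5.5320e+01] F [ 0.25 -0.27  0.6 ] T [ 0.042 -0.022 -0.033] gap 42.8 grip 0.0 j6 33.0
tool shift [np.float64(-0.9), np.float64(1.2), np.float64(35.4)]
```

Emit:
play_rows([
  [0,[-0.5,0.6,12],0],
  [0,[0,0,12],0],
  [0,[0,0,7],0],
  [0,[0,0,3],0],
  [-0.3,[0,0,0],0],
  [-0.5,[0,0,0],0],
  [-0.61,[0,0,0],0],
  [-0.67,[0,0,0],0],
  [-0.67,[0,0,0],0],
  [-0.67,[0,0,0],0],
], force=20)

```text
time: 26.75
tool_pos: [483.6, 35.1, 73.9]
tcp_rot: [180.0, -0.0, 55.2]
ft_force: [-0.7, -0.4, 1.4]
finger_gap: 14.1
grip_force: 0.0
```

```bash
python3 - <<'E'
from h import *
state()
E
```

```text
26.75 [483.6  35.1  73.9] [ 1.7997e+02 -2.0000e-02  5.5220e+01] F [-0.65 -0.4   1.36] T [-0.038  0.003 -0.019] gap 14.1 grip 0.0 j6 32.9
```

Emit:
play_rows([
  [-0.67,[0,0,0],0.03],
  [-0.67,[0,0,0],0.03],
  [-0.67,[0,0,0],0],
  [-0.67,[0,0,0],0],
])

```text
time: 27.08
tool_pos: [483.4, 35.1, 73.6]
tcp_rot: [180.0, -0.0, 51.8]
ft_force: [-0.3, -0.7, 0.7]
finger_gap: 14.1
grip_force: 0.0
```

```bash
python3 - <<'E'
from h import *
state()
E
```

```text
27.08 [483.4  35.1  73.6] [ 1.7999e+02 -1.0000e-02  5.1830e+01] F [-0.3  -0.72  0.68] T [ 0.003 -0.083 -0.006] gap 14.1 grip 0.0 j6 36.3
```

Emit:
play_rows([
  [-0.67,[0,0,0],0.03],
  [-0.67,[0,0,0],0.02],
  [-0.67,[0,0,0],0],
  [-0.67,[0,0,0],0],
])

```text
time: 27.42
tool_pos: [483.0, 35.2, 73.4]
tcp_rot: [-180.0, 0.0, 49.0]
ft_force: [-2.3, 1.6, 1.3]
finger_gap: 14.2
grip_force: 1.1
```

```bash
python3 - <<'E'
from h import *
state()
E
```

```text
27.42 [483.   35.2  73.4] [-1.7997e+02  1.0000e-02  4.8980e+01] F [-2.31  1.55  1.27] T [0.137 0.381 0.04 ] gap 14.2 grip 1.1 j6 39.1
```

Emit:
play_rows([
  [-0.67,[0,0,0],0.02],
  [-0.67,[0,0,0],0],
  [-0.67,[0,0,0],0],
])

```text
time: 27.67
tool_pos: [483.0, 35.2, 73.4]
tcp_rot: [-180.0, 0.0, 47.8]
ft_force: [-2.4, 0.7, 1.9]
finger_gap: 14.1
grip_force: 2.6
```

```bash
python3 - <<'E'
from h import *
state()
E
```

```text
27.67 [483.   35.2  73.4] [-1.7997e+02  2.0000e-02  4.7790e+01] F [-2.39  0.69  1.95] T [0.19  0.543 0.053] gap 14.1 grip 2.6 j6 40.3
```

Emit:
play_rows([
  [-0.67,[0,0,0],0.02],
  [-0.67,[0,0,0],0],
  [-0.67,[0,0,0],0],
])

```text
time: 27.92
tool_pos: [483.1, 35.1, 73.4]
tcp_rot: [-180.0, 0.0, 46.6]
ft_force: [-4.4, 1.8, 0.9]
finger_gap: 14.3
grip_force: 4.6
```

```bash
python3 - <<'E'
from h import *
state()
E
```

```text
27.92 [483.1  35.1  73.4] [-1.7998e+02  1.0000e-02  4.6620e+01] F [-4.39  1.76  0.86] T [0.2   0.555 0.135] gap 14.3 grip 4.6 j6 41.5
```

Emit:
play_rows([
  [-0.67,[0,0,0],0.015],
  [-0.67,[0,0,0],0],
  [-0.67,[0,0,0],0],
])

```text
time: 28.17
tool_pos: [483.2, 35.2, 73.4]
tcp_rot: [-180.0, 0.0, 45.8]
ft_force: [-4.0, 1.2, 1.2]
finger_gap: 13.9
grip_force: 6.4
```

```bash
python3 - <<'E'
from h import *
state()
E
```

```text
28.17 [483.2  35.2  73.4] [-1.7999e+02  1.0000e-02  4.5770e+01] F [-4.03  1.18  1.2 ] T [0.145 0.557 0.194] gap 13.9 grip 6.4 j6 42.3
```

The stop is confirmed at 0.19 N m, so I'll release and withdraw.

Emit:
play_rows([
  [-0.67,[0,0,0],-0.05],
  [-0.67,[0,0,0],-0.03],
  [-0.3,[0,0,0],0],
  [0,[0,0,0],0],
  [0,[0,0,0],0],
  [0,[0,0,0],0],
  [0,[0,0,-8],0],
  [0,[0,0,-25],0],
  [0,[0,0,-40],0],
  [0,[0,0,-40],0],
  [0,[0,0,-30],0],
])

```text
time: 29.08
tool_pos: [483.9, 35.1, 220.6]
tcp_rot: [179.9, -0.1, 50.3]
ft_force: [0.3, -0.0, 0.7]
finger_gap: 43.0
grip_force: 0.0
```

Emit:
play_rows([
  [0,[-30,0,0],0],
  [0,[-40,0,0],0],
  [0,[-40,0,0],0],
  [0,[-40,0,0],0],
  [0,[-30,0,0],0],
  [0,[0,0,0],0],
  [0,[0,0,0],0],
])

```text
time: 29.67
tool_pos: [368.0, -104.7, 217.4]
tcp_rot: [179.9, -0.0, 50.1]
ft_force: [-0.1, -0.2, -1.2]
finger_gap: 43.1
grip_force: 0.0
```

```bash
python3 - <<'E'
from h import *
state()
for n in("scene","top"):
    s=snapshot(n)
    print(n,[fitbar(s,482.5,35.8,z,np.radians(51)) for z in (12.7,17)])
E
```

```text
29.67 [ 368.  -104.7  217.4] [ 1.7989e+02 -3.0000e-02  5.0120e+01] F [-0.14 -0.19 -1.22] T [-0.057 -0.056 -0.004] gap 43.1 grip 0.0 j6 16.3
scene [(array([482.9,  35.9,  56.9]), np.float64(14.1), 136.0), (array([481.2,  39.7,  58.5]), np.float64(15.0), 136.0)]
top [(array([483.8,  35.3,  55.5]), np.float64(6.2), 56.0), (array([482.9,  35. ,  54.2]), np.float64(6.4), 56.0)]
```

The bar yaw hasn't changed since before the second push, so the plug is at its stop. Handing in.

```bash
python3 -c "
from bench import *
print(hand_in())"
```

```text
the job is handed in; nothing more can be done
None
```

The red-bar plug is out of its rest and screwed clockwise into the reference cell. It met its stop at 0.23 N m and again, on a second gentle check, at 0.19 N m, so I let go and handed the job in at about 30 s; no verdict came back.

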